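# Start the fume extraction from its latching key box

### The arm

A 6-joint arm with a two-finger parallel gripper is mounted at the origin on a cart in front of the work surface, level with it; the furniture and walls round the work are solid. World frame = base frame: x ahead of the robot, y to its left, z up, the work surface at z = 0. Lengths are in m, angles in rad, forces in N, time in s.
With the tool pointing down it reaches from about 0.275 to 0.75 m from the base axis. Payload 10.2 kg.
Tool frame: the origin (TCP) lies midway between the tips of the shut fingers; the grasp point (between the pads) lies 19 mm behind it (env.hold_point_z is the distance from the TCP to the grasp point, in m); x points along the fingers, z is the direction in which the jaws open and shut, and the axes are right-handed (so a half turn about x gives the same grasp; the last joint's range is limited). The gripper opens to 85 mm and grips with 20 to 120 N. Pads are 22 mm wide; open, the fingers measure 114 mm over their backs; the gripper's body (76 mm by 85 mm) begins 54 mm behind the grasp point. The pads swing forward as they close: fully open they stand 13 mm farther back than shut.
Start: joints at [0.896, 0.313, 1.498, -0, 1.331, -0.223], TCP at [0.229, 0.472, 0.231] pointing down, gripper open.
Joint ranges: [-2.94, 2.94], [-0.97, 2.17], [0.19, 2.56], [-1.23, 4.37], [0.02, 3.11], [-2.88, 2.88]. Speed limits (rad/s): [2.39, 2.39, 3.01, 3.14, 3.14, 3.14].

### API

Orientations are given as a unit quaternion [x, y, z, w].
In Python, from bench import env, kinematics, monitor, eyes, job gives the robot as it stands. The module is installed in compiled form; this text tells all that it offers. Calls block until the motion is done:
- env.reach(position, orientation): joint-space move of the TCP to a pose.
- env.movel(position, velocity=0.15, frame=None, guard=None): straight line of the TCP; frame=None keeps the orientation; velocity is the mean speed in m/s. With guard (N) it stops when the force on the tool has changed by that much, and returns True; else False.
- env.set_joints(angles): joint-space move.
- env.release() and env.close_gripper(effort=None): open the fingers fully, or close them until they stop; effort is the grip in N (None keeps the last).
- env.hold(seconds).
- kinematics.ik(position, orientation): joint angles nearest the present ones, or None.
- monitor.sense(): the state.
- eyes.grab_frame(name): name is "scene" or "top" or "wrist"; returns a dict with "frame" (480x640x3 uint8, red, green, blue), "mtx" (3x3 intrinsics, pixels), "view" (4x4, takes a point from world to camera coordinates). Camera axes: x right, y down, z forward; pixel columns grow to the right and rows downward; lengths in m; the calibration is good to about 2 mm. A picture is of the moment at which its call begins. There is no depth.
A pose or a line that the arm cannot do raises env.MotionError and nothing moves.
- job.hand_in(): hands the job in, once; it reports no verdict.
The state is a dict: "clock": time; "joints": joint angles; "qvel": joint speeds; "joint_efforts": joint torques, N m; "position": TCP position; "ee_rot": TCP orientation; "contact_force": force on the tool from outside, world axes, zero at the start; "ft_torque": the same for the moment, N m; "finger_gap": opening from 0.0 (shut) to 1.0 (fully open).
Only numpy, scipy, OpenCV 4.12 (cv2) and the standard library are available. Lean on these libraries where they do the work, as an engineer would, in place of code of your own. Each camera call takes 0.05 s, during which the arm holds its last target.

### The job

Start up the fume extraction at the sloped switch box. First push the long bar along the bottom of its face right down, so that any key left in springs out, and let it come back up; then push in the three keys one at a time, so that the fans do not all start at once, each key until it stays in by itself: the square one (main fan) first, then the large round one, then the small round one. Leave all three in, and leave the things standing round the box where they are.

Things in the scene. Friction and masses are not known exactly. Their poses are not given: they have to be found in the camera images.
- switch_box: Grey sheet-metal switch box, bolted down: 140 deep, 226 wide, 103 high. Origin: middle of its underside, x to its back, z up. Face slopes 32 deg from level, from 30 mm high at the front edge (70 mm in front of the origin) up to the back. A hood 214 wide sticks out 60 mm from the top of the face, 38 mm up the slope from the key axes, leaning 18 deg over the keys: a vertical tool cannot reach them.
- release_top (a point): Middle of the top of the release bar: 150 x 19 mm black bar across the lower face, 30 mm up the slope, standing 14 mm out of the face; moves with it. Axes: z straight out of the face (32 deg from vertical, towards the box's front), x up the slope, y left.
- release_bar (a joint): Release bar, in m: 0 = up, 0.008 = fully pressed, straight into the face. From 0.005 on it unlatches all keys and they spring out. Sprung: 1 N at first, 5 N fully down; comes back up when let go.
- main_top (a point): Centre of the top of the square main-fan key, 30 x 30 mm, black, in a square steel frame; in one of the three places, 60 mm apart, of the row 80 mm up the slope. Stands 16 mm out of the face when out, 9 when in; moves with the key. Axes: z straight out of the face (32 deg from vertical, towards the box's front), x up the slope, y left.
- main_key (a joint): Square key, in m: 0 = out, 0.007 = latched in, 0.011 = pressed to its stop. It moves straight into the face, 2 to 4 N; pressed past 0.008 and let go, it comes back to 0.007 and stays there. Out at the start.
- large_top (a point): Centre of the top of the large round key, diameter 31 mm, black, in a round steel ring; in one of the three places, 60 mm apart, of the row 80 mm up the slope. Stands 16 mm out of the face when out, 9 when in; moves with the key. Axes: z straight out of the face (32 deg from vertical, towards the box's front), x up the slope, y left.
- large_key (a joint): Large round key, in m: 0 = out, 0.007 = latched in, 0.011 = pressed to its stop. It moves straight into the face, 2 to 4 N; pressed past 0.008 and let go, it comes back to 0.007 and stays there. In or out at the start.
- small_top (a point): Centre of the top of the small round key, diameter 19 mm, black, in a round steel ring; in one of the three places, 60 mm apart, of the row 80 mm up the slope. Stands 16 mm out of the face when out, 9 when in; moves with the key. Axes: z straight out of the face (32 deg from vertical, towards the box's front), x up the slope, y left.
- small_key (a joint): Small round key, in m: 0 = out, 0.007 = latched in, 0.011 = pressed to its stop. It moves straight into the face, 2 to 4 N; pressed past 0.008 and let go, it comes back to 0.007 and stays there. In or out at the start.
- tin: Round aluminium tin, diameter 76, 32 high, loose, in front and to the left of the box; leave it. Origin: middle of its underside.
- amber_bottle: Brown glass bottle, diameter 42, 76 high, loose, right of the box; leave it. Origin: middle of its underside.
- charcoal: Lump of charcoal, 51 x 59 x 35, loose, right of the box and nearer the robot; leave it. Origin: middle of its underside.
- tweezers: Cross-locking tweezers, 162 x 29 x 10, lying loose in front of the box; leave them. Origin: middle of the underside.

How it is judged:
On the way, in this order (a step that is already met when the one before it is completed fails the run):
1. the release bar is pressed down and all three keys are out (value of joint release_bar above 0.0045 m and value of joint each of main_key, large_key, small_key below 0.002 m), for 0.1 s.
2. the bar is up again and the square key alone is in (value of joint each of release_bar, large_key, small_key below 0.002 m and value of joint main_key above 0.0055 m), for 0.2 s.
3. the square and the large round key are in, the small one still out (value of joint each of release_bar, small_key below 0.002 m and value of joint each of main_key, large_key above 0.0055 m), for 0.2 s.
At the end, for the whole second after the job is handed in: All three keys are latched in by themselves (each 5.5 to 9 mm in; about 7 mm) and the release bar is up (less than 2 mm down) (value of joint main_key between 0.0055 and 0.009 m and value of joint large_key between 0.0055 and 0.009 m and value of joint small_key between 0.0055 and 0.009 m and value of joint release_bar below 0.002 m); the robot touches nothing.
It fails at once if a thing standing round the box is pushed more than 20 mm or knocked over (distance of any of tin, amber_bottle, charcoal, tweezers from where it was at the start of the episode above 0.02 m or angle between amber_bottle's own z axis and vertical above 0.6 rad).
It also fails if it takes over 48 s, if anything falls off the work surface, if the arm or the gripper's body presses on something with over 40 N, if the wrist force passes 120 N, or if a joint passes its speed limit or range.

## Working session

There is one attempt and no reset: what is moved stays moved. The work goes in short steps, each a Python script; the robot and the scene stay as the last script left them, time stands still between calls to the robot, and variables do not carry over. Pictures are saved under pics/ and viewed, and the job is handed in when it is done.

```bash
mkdir -p pics; python3 - <<'E'
from bench import env, kinematics, monitor, eyes, job
import cv2,numpy as np
np.set_printoptions(precision=4,suppress=True)
for n in ["scene","top","wrist"]:
    f=eyes.grab_frame(n); cv2.imwrite(f"pics/a_{n}.png",f["frame"][:,:,::-1]); print(n,f["mtx"].tolist()); print(f["view"])
s=monitor.sense(); print(s["clock"],s["position"],s["ee_rot"],s["finger_gap"])
E
```

```text
scene [[479.0898736521197, 0.0, 318.66258167513325], [0.0, 479.0898736521197, 238.49224913558282], [0.0, 0.0, 1.0]]
[[ 0.487  -0.8734  0.0068 -0.4522]
 [-0.6326 -0.3581 -0.6867  0.2971]
 [ 0.6021  0.3301 -0.7269  0.6805]
 [ 0.      0.      0.      1.    ]]
top [[471.6161037741942, 0.0, 316.12720980597305], [0.0, 471.6161037741942, 247.40859657648923], [0.0, 0.0, 1.0]]
[[-0.0222 -0.9995 -0.021  -0.2145]
 [-0.9948  0.0241 -0.0988  0.4871]
 [ 0.0992  0.0187 -0.9949  0.8816]
 [ 0.      0.      0.      1.    ]]
wrist [[363.5628846405463, 0.0, 321.05535688828013], [0.0, 363.5628846405463, 240.86014367631532], [0.0, 0.0, 1.0]]
[[ 0.437   0.8995 -0.0021 -0.5244]
 [ 0.8541 -0.4142  0.3146 -0.0411]
 [ 0.2821 -0.1393 -0.9492  0.3807]
 [ 0.      0.      0.      1.    ]]
0.15 [0.2291 0.4722 0.2309] [-0.3754  0.5996  0.3752  0.599 ] 0.9988411278923083
```

View pics/a_scene.png

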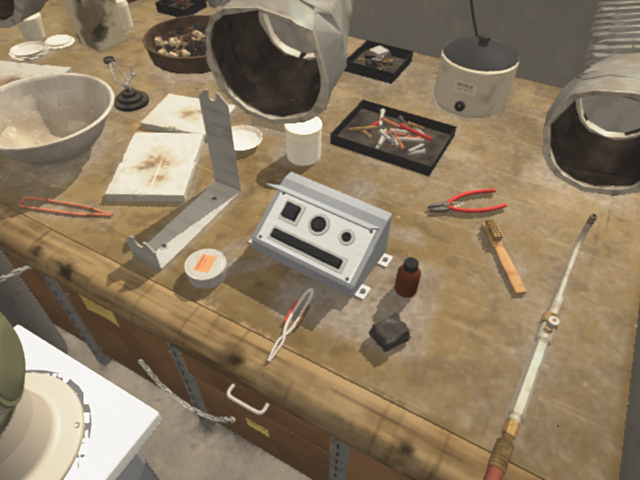

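View pics/a_top.png

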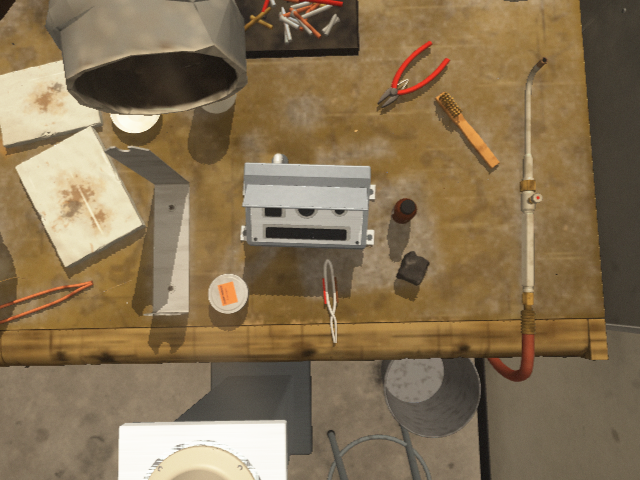

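View pics/a_wrist.png

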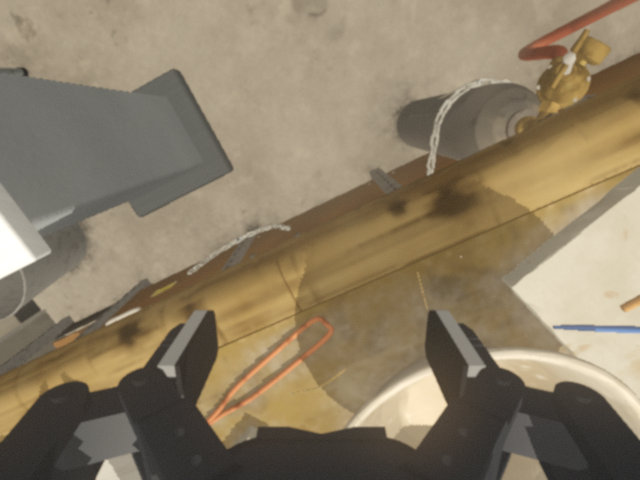

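```bash
python3 - <<'E'
import cv2
a=cv2.imread("pics/a_scene.png")[165:305,235:405]; cv2.imwrite("pics/b_scene.png",cv2.resize(a,None,fx=4.5,fy=4.2,interpolation=cv2.INTER_CUBIC))
a=cv2.imread("pics/a_top.png")[150:260,230:390]; cv2.imwrite("pics/b_top.png",cv2.resize(a,None,fx=5,fy=5,interpolation=cv2.INTER_CUBIC))
E
```

```text
(no output)
```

View pics/b_scene.png

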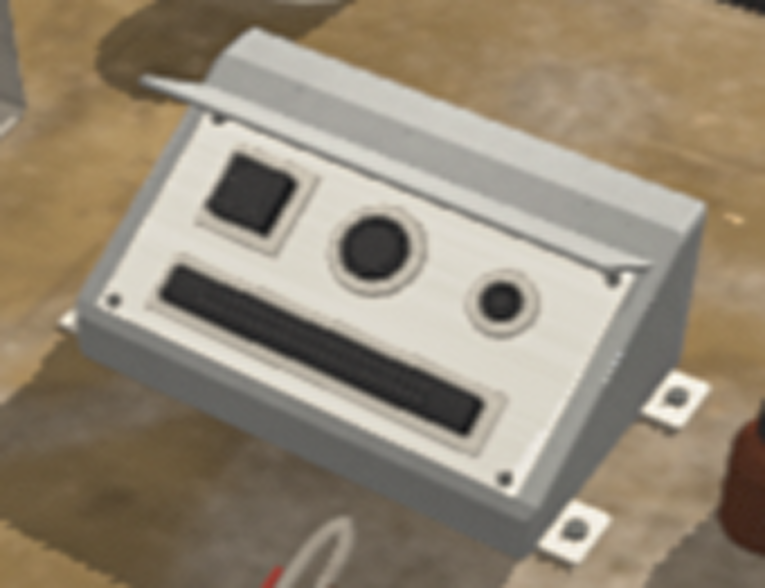

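View pics/b_top.png

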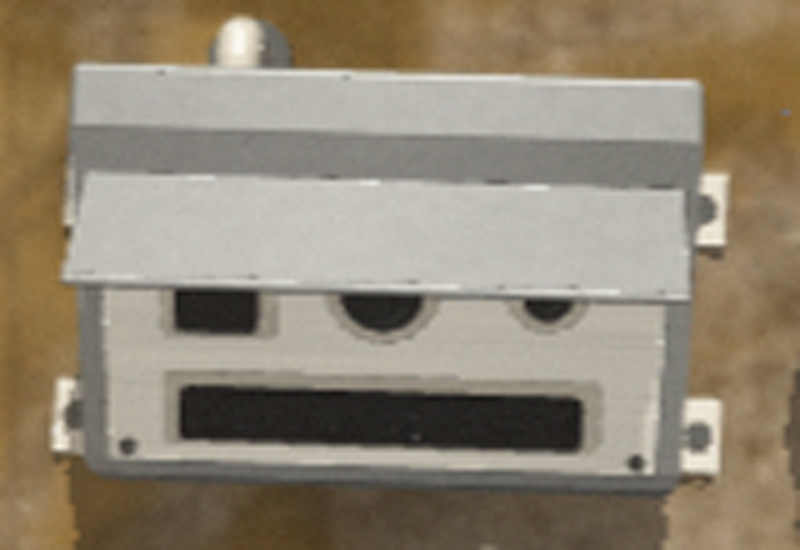

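```bash
cat > h.py <<'E'
import numpy as np
from scipy.spatial.transform import Rotation as R
a=np.radians(32); S=np.array([np.cos(a),0,np.sin(a)]); N=np.array([-np.sin(a),0,np.cos(a)])
def face(s,y,n): return np.array([-.07,0,.03])+s*S+n*N+np.array([0,y,0])
def w(p,q): # q=x,y,yaw,(z)
    return R.from_euler('z',q[2]).apply(p)+np.array([q[0],q[1],q[3] if len(q)>3 else 0])
def proj(f,p):
    c=f["view"]@np.append(p,1); u=f["mtx"]@c[:3]; return u[:2]/u[2]
E
cat > fit.py <<'E'
from h import *
from bench import eyes
from scipy.optimize import least_squares
np.set_printoptions(precision=4,suppress=True)
F={n:eyes.grab_frame(n) for n in("scene","top")}
sc=lambda u,v:np.array([235+u/4.5,165+v/4.2]); tp=lambda u,v:np.array([230+u/5,150+v/5])
t=np.radians(18); hs,hn=.118-.06*np.sin(t),.06*np.cos(t)
obs=[("scene",face(.08,.06,.016),sc(243,190)),("scene",face(.08,0,.009),sc(375,247)),("scene",face(.08,-.06,.009),sc(502,301)),
("scene",np.array([.07,.113,.103]),sc(253,30)),("scene",np.array([.07,-.113,.103]),sc(705,207)),("scene",np.array([-.07,-.113,0]),sc(525,557)),
("scene",face(hs,.107,hn),sc(143,77)),("scene",face(hs,-.107,hn),sc(648,265)),
("scene",face(.03,0,.014),sc(325,348)),
("top",np.array([.07,.113,.103]),tp(75,65)),("top",np.array([.07,-.113,.103]),tp(700,82)),
("top",face(hs,.107,hn),tp(62,280)),("top",face(hs,-.107,hn),tp(690,300)),
("top",face(.03,0,.014),tp(381,416))]
def r(q): return np.concatenate([proj(F[n],w(p,q))-o for n,p,o in obs])
for q0 in([.5,-.2,0],[.5,-.2,0,0]):
    s=least_squares(r,q0,loss='soft_l1'); print(s.x); print(np.round(r(s.x).reshape(-1,2),1).tolist())
for n in("scene","top"):
    o=[i for i in obs if i[0]==n]
    s=least_squares(lambda q:np.concatenate([proj(F[n],w(p,q))-ob for _,p,ob in o]),q0); print(n,s.x)
# rough loose things on table from top view
def ray(f,uv,z):
    c=np.linalg.inv(f["view"]); d=c[:3,:3]@np.linalg.solve(f["mtx"],[*uv,1]); return c[:3,3]+d*(z-c[2,3])/d[2]
for nm,uv,z in [("tin",(228,293),.03),("bottle",(404,208),.07),("charcoal",(412,267),.03),("bracket top",(170,250),.0)]: print(nm,ray(F["top"],uv,z))
E
python3 fit.py
```

```text
[ 0.5537 -0.2117 -0.0549]
[[1.1, -0.3], [-0.1, -0.6], [-0.1, -0.7], [-0.3, -1.8], [2.0, -1.5], [0.6, 1.9], [-0.3, 0.8], [-9.4, 1.0], [-2.3, -1.2], [-0.7, -1.0], [1.5, -1.1], [0.1, 0.7], [0.4, 0.3], [0.1, 1.8]]
[ 0.5552 -0.2111 -0.0542 -0.0031]
[[1.3, 0.4], [-0.0, 0.0], [-0.1, -0.2], [-0.2, -1.1], [1.7, -0.9], [0.6, 2.2], [-0.1, 1.6], [-9.5, 1.6], [-2.2, -0.7], [-0.8, -1.3], [0.9, -1.4], [0.1, 0.3], [-0.1, -0.2], [-0.1, 1.3]]
scene [ 0.5542 -0.2134 -0.0347 -0.0005]
top [ 0.5566 -0.2107 -0.0563 -0.0124]
tin [ 0.3987 -0.0576  0.03  ]
bottle [ 0.5454 -0.3883  0.07  ]
charcoal [ 0.4397 -0.4055  0.03  ]
bracket top [0.486  0.0632 0.    ]
```

```bash
sed -i '/face(hs,-.107,hn),sc(648/s/,("scene",face(hs,-.107,hn),sc(648,265))/ /; s/("scene",face(hs,-.107,hn),sc(648,265)),//' fit.py; cat >> fit.py <<'E'
def tri(a,b):
    A=[]
    for n,uv in(("scene",a),("top",b)):
        P=F[n]["mtx"]@F[n]["view"][:3]; A+= [uv[0]*P[2]-P[0],uv[1]*P[2]-P[1]]
    v=np.linalg.svd(np.array(A))[2][-1]; return v[:3]/v[3]
print("upright top",tri((200,93),(112,151)),tri((217,92),(150,150)))
print("near end",tri((150,263),(150,314)),tri((128,243),(150,314)))
from bench import kinematics,monitor
q=s=least_squares(r,[.5,-.2,0],loss='soft_l1').x; print(q)
def ori(tilt,roll=0):
    x=np.array([np.sin(tilt),0,-np.cos(tilt)]); z=np.array([0,1.,0]); y=np.cross(z,x)
    return (R.from_euler('z',q[2])*R.from_matrix(np.c_[x,y,z])*R.from_euler('x',roll)).as_quat()
for nm,p in(("bar",face(.03,0,.008)),("m",face(.08,.06,.006)),("l",face(.08,0,.006)),("s",face(.08,-.06,.006)),("look",face(.06,0,.2))):
  for ti in(32,40):
    for ro in(0,np.pi):
        print(nm,ti,ro,w(p,q),kinematics.ik(w(p,q),ori(np.radians(ti),ro)))
E
python3 fit.py
```

```text
[ 0.5533 -0.2116 -0.0582]
[[1.0, -0.2], [-0.3, -0.5], [-0.3, -0.5], [-0.2, -1.8], [1.9, -1.2], [0.3, 2.1], [-0.4, 0.8], [-2.5, -1.2], [-0.6, -1.0], [1.5, -0.7], [0.1, 0.7], [0.3, 0.7], [0.0, 2.0]]
[ 0.5551 -0.2108 -0.057  -0.0037]
[[1.2, 0.5], [-0.2, 0.2], [-0.3, 0.1], [-0.1, -0.9], [1.6, -0.5], [0.3, 2.4], [-0.1, 1.7], [-2.4, -0.6], [-0.8, -1.3], [0.8, -1.2], [-0.0, 0.2], [-0.3, 0.0], [-0.3, 1.3]]
scene [ 0.5623 -0.2069 -0.0528 -0.011 ]
top [ 0.5566 -0.2107 -0.0563 -0.0124]
tin [ 0.3987 -0.0576  0.03  ]
bottle [ 0.5454 -0.3883  0.07  ]
charcoal [ 0.4397 -0.4055  0.03  ]
bracket top [0.486  0.0632 0.    ]
upright top [0.6138 0.0804 0.2281] [0.6007 0.0171 0.2552]
near end [ 0.3723  0.0973 -0.0296] [0.3607 0.0883 0.0419]
[ 0.5533 -0.2116 -0.0582]
bar 32 0 [ 0.5046 -0.2088  0.0527] None
bar 32 3.141592653589793 [ 0.5046 -0.2088  0.0527] [-0.7781  0.4268  2.0259  0.9856  0.4325 -0.009 ]
bar 40 0 [ 0.5046 -0.2088  0.0527] [-0.8281  0.4375  2.1068  1.4612  0.4669  2.6254]
bar 40 3.141592653589793 [ 0.5046 -0.2088  0.0527] [-0.8281  0.4375  2.1068  1.4612  0.4669 -0.5162]
m 32 0 [ 0.5515 -0
[... 479 characters left out ...]
0 3.141592653589793 [ 0.548  -0.2113  0.0775] [-0.7549  0.4392  1.9865  1.2636  0.4476 -0.2317]
s 32 0 [ 0.5445 -0.2712  0.0775] None
s 32 3.141592653589793 [ 0.5445 -0.2712  0.0775] [-0.8128  0.4842  1.8226  0.7767  0.5444  0.1986]
s 40 0 [ 0.5445 -0.2712  0.0775] None
s 40 3.141592653589793 [ 0.5445 -0.2712  0.0775] [-0.8567  0.4833  1.9061  1.1685  0.5241 -0.2096]
look 32 0 [ 0.4284 -0.2044  0.2314] [-0.9258 -0.0384  2.0127  0.5596  0.8656 -2.742 ]
look 32 3.141592653589793 [ 0.4284 -0.2044  0.2314] [-0.9258 -0.0384  2.0127  0.5596  0.8656  0.3996]
look 40 0 [ 0.4284 -0.2044  0.2314] None
look 40 3.141592653589793 [ 0.4284 -0.2044  0.2314] [-0.9964 -0.0709  2.1038  0.7875  0.8207  0.1631]
```

```bash
cat >> h.py <<'E'
def ori(q,tilt,roll=np.pi):
    x=np.array([np.sin(tilt),0,-np.cos(tilt)]); z=np.array([0,1.,0]); y=np.cross(z,x)
    return (R.from_euler('z',q[2])*R.from_matrix(np.c_[x,y,z])*R.from_euler('x',roll)).as_quat()
E
python3 - <<'E'
from h import *
from bench import env, kinematics, monitor, eyes
import cv2
np.set_printoptions(precision=4,suppress=True)
q=[.5540,-.2115,-.057]
env.close_gripper()
s=monitor.sense(); print(s["clock"])
env.set_joints([0.3,-0.3,2.0,0.2,1.44,0.1]); print(monitor.sense()["position"])
env.reach(w(face(.05,0,.2),q),ori(q,a))
s=monitor.sense(); print(s["clock"],s["position"],s["contact_force"])
f=eyes.grab_frame("wrist"); cv2.imwrite("pics/c_w.png",f["frame"][:,:,::-1]); np.savez("c_w.npz",**f)
c=-f["view"][:3,:3].T@f["view"][:3,3]; Rt=R.from_quat(s["ee_rot"]); print("cam in tool",Rt.inv().apply(c-s["position"]), "fwd",Rt.inv().apply(f["view"][2,:3]))
f=eyes.grab_frame("top"); cv2.imwrite("pics/c_top.png",f["frame"][:,:,::-1])
E
```

```text
1.1167
[0.2001 0.2365 0.2806]
3.8667 [ 0.4209 -0.2031  0.2262] [-0.4264 -0.0776  0.5199]
cam in tool [-0.1422  0.0811 -0.0002] fwd [ 0.9491 -0.315   0.001 ]
```

View pics/c_w.png

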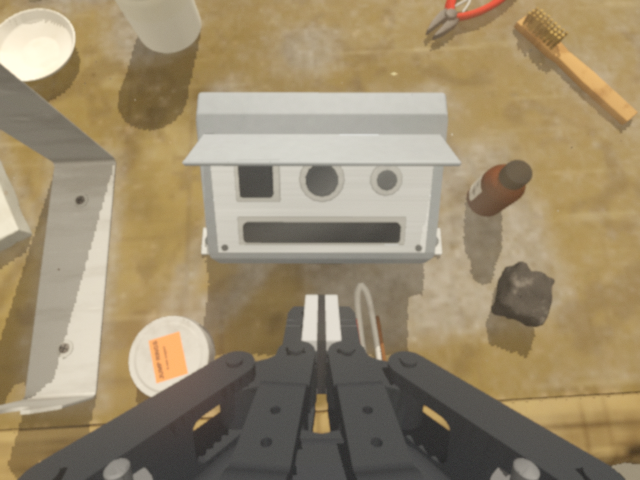

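```bash
python3 - <<'E'
from h import *
import cv2
f=np.load("c_w.npz"); q=[.5540,-.2115,-.057]
k=4; x0,y0=180,80
im=cv2.cvtColor(f["frame"],cv2.COLOR_RGB2BGR)[y0:y0+190,x0:x0+200*1+90]; k=2.75
im=cv2.resize(im,None,fx=k,fy=k,interpolation=cv2.INTER_CUBIC)
def P(p): return tuple(int(v) for v in (proj(f,w(p,q))-[x0,y0]+.5)*k)
def poly(ps,c): cv2.polylines(im,[np.array([P(p) for p in ps],np.int32)],True,c,1)
for n,c in((.014,(0,0,255)),): poly([face(s,y,n) for s,y in((.0205,.075),(.0205,-.075),(.0395,-.075),(.0395,.075))],c)
for n,c in((.016,(0,255,0)),(.009,(255,0,255))):
  poly([face(.08+i,.06+j,n) for i,j in((.015,.015),(.015,-.015),(-.015,-.015),(-.015,.015))],c)
  for y,r in((0,.0155),(-.06,.0095)): poly([face(.08+r*np.cos(t),y+r*np.sin(t),n) for t in np.linspace(0,6.28,40)],c)
t=np.radians(18); poly([face(.118,.107,0),face(.118,-.107,0),face(.118-.06*np.sin(t),-.107,.06*np.cos(t)),face(.118-.06*np.sin(t),.107,.06*np.cos(t))],(255,0,0))
poly([np.array(p) for p in((.07,.113,.103),(.07,-.113,.103),(.0468,-.113,.103),(.0468,.113,.103))],(0,200,255))
poly([np.array(p) for p in((-.07,.113,.03),(-.07,-.113,.03),(-.07,-.113,0),(-.07,.113,0))],(0,200,255))
cv2.imwrite("pics/d.png",im)
E
```

```text
(no output)
```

View pics/d.png

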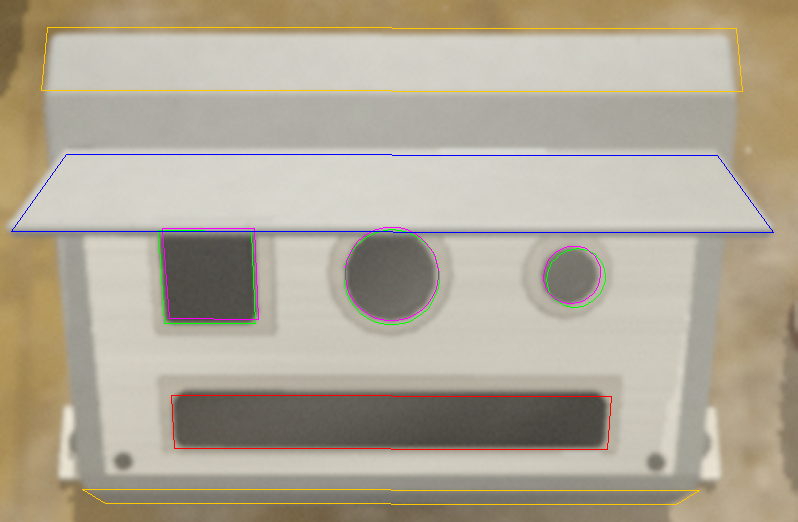

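```bash
cat >> h.py <<'E'
q=[.5540,-.2115,-.057]
def press(s,y,ntop,nmin,tilt=a,guard=10):
    from bench import env, monitor
    o=ori(q,tilt)
    P=lambda n: w(face(s,y,n),q)
    nn=R.from_euler('z',q[2]).apply(N)
    n=lambda: round(float((monitor.sense()["position"]-P(0))@nn)*1000,1)
    env.movel(P(.075),.12,frame=o); env.movel(P(ntop),.1,frame=o)
    f0=monitor.sense()["contact_force"]; print("hover n",n(),f0)
    g=env.movel(P(nmin),.025,frame=o,guard=guard); m=monitor.sense()
    print("guard",g,"n",n(),"df",m["contact_force"]-f0)
    env.hold(.25); m=monitor.sense(); print("held n",n(),"df",m["contact_force"]-f0,m["clock"])
    return P
E
python3 - <<'E'
from h import *
from bench import env, monitor, eyes
import cv2
np.set_printoptions(precision=3,suppress=True)
P=press(.03,0,.03,.004)
f=eyes.grab_frame("scene"); cv2.imwrite("pics/e1.png",cv2.resize(f["frame"][150:320,220:420,::-1],None,fx=4,fy=3.5))
env.movel(P(.03),.1); env.movel(P(.17),.2); env.hold(.1)
f=eyes.grab_frame("wrist"); cv2.imwrite("pics/e2.png",f["frame"][:,:,::-1]); print(monitor.sense()["clock"])
E
```

```text
hover n 30.3 [-0.402  0.706  0.646]
guard True n 6.2 df [-6.498  0.15   9.612]
held n 6.3 df [-4.366  0.736  8.23 ] 6.9167
8.3583
```

View pics/e1.png

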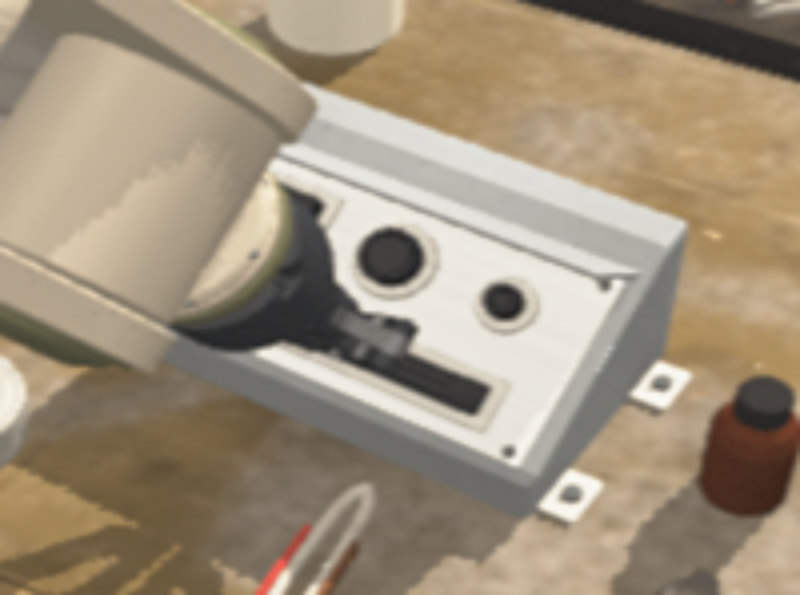

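View pics/e2.png

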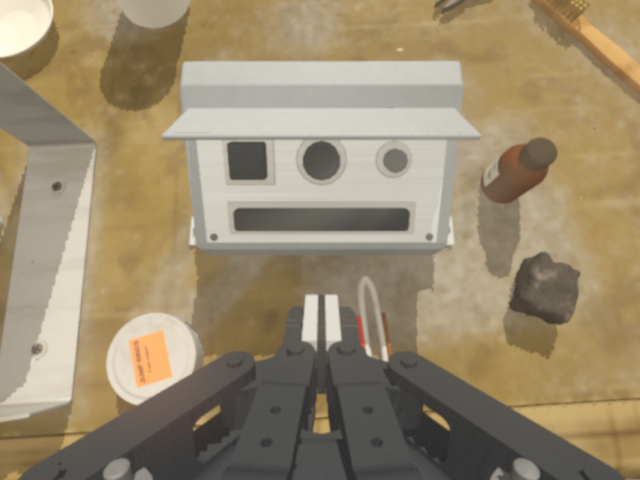

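The picture taken during the press (e1) shows the bar down at about n = 6 mm and the large key standing out at (390,257). The wrist view afterwards (e2) shows the keys at (248,160), (322,160) and (394,160). I'll measure each key's height against the model next.

```bash
cat > ov.py <<'E'
from h import *
from bench import eyes
import cv2,sys
f=eyes.grab_frame("wrist"); x0,y0=160,50; k=2.4
im=cv2.resize(cv2.cvtColor(f["frame"],cv2.COLOR_RGB2BGR)[y0:y0+210,x0:x0+330],None,fx=k,fy=k,interpolation=cv2.INTER_CUBIC)
def poly(ps,c): cv2.polylines(im,[np.array([(proj(f,w(p,q))-[x0,y0]+.5)*k*16 for p in ps],np.int32)],True,c,1,cv2.LINE_AA,4)
for n,c in((.014,(0,0,255)),): poly([face(s,y,n) for s,y in((.0205,.075),(.0205,-.075),(.0395,-.075),(.0395,.075))],c)
for n,c in((.016,(0,255,0)),(.009,(255,0,255))):
  poly([face(.08+i,.06+j,n) for i,j in((.015,.015),(.015,-.015),(-.015,-.015),(-.015,.015))],c)
  for y,r in((0,.0155),(-.06,.0095)): poly([face(.08+r*np.cos(t),y+r*np.sin(t),n) for t in np.linspace(0,6.28,40)],c)
cv2.imwrite(sys.argv[1],im)
E
python3 ov.py pics/f1.png
```

```text
(no output)
```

View pics/f1.png

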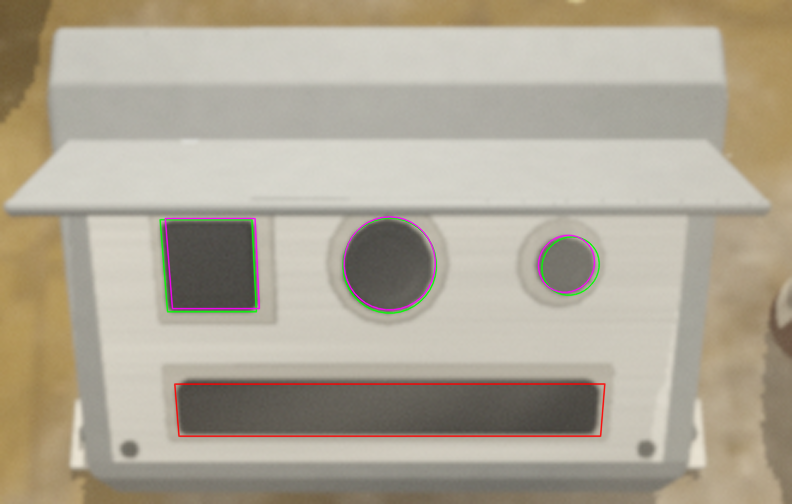

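```bash
python3 - <<'E'
from h import *
from bench import eyes
import cv2
f=eyes.grab_frame("scene"); g=f["frame"][:,:,::-1]; o=cv2.imread("pics/a_scene.png"); cv2.imwrite("pics/g_raw.png",g)
c=lambda i:cv2.resize(i[190:260,270:365],None,fx=6,fy=4.2,interpolation=cv2.INTER_CUBIC)
cv2.imwrite("pics/g.png",np.vstack([c(o),c(g)]))
E
```

```text
(no output)
```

View pics/g.png

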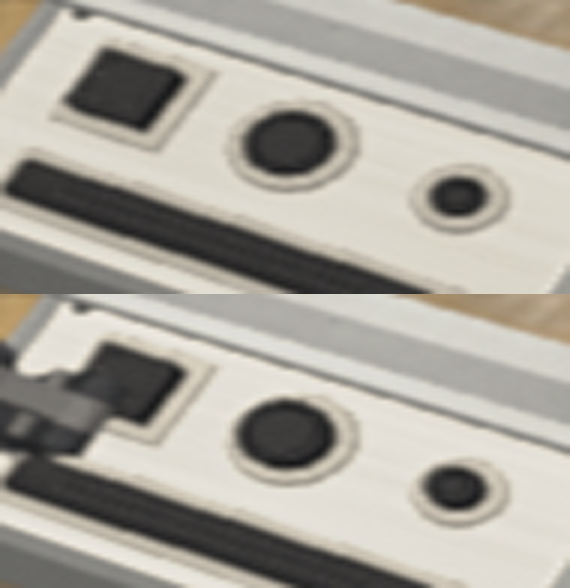

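The top crop (start) shows the large and small keys recessed. In the bottom crop (now) both stand out, their tops shifted to (287,435) and (455,488). So the release worked, and the square key is next.

```bash
cat > key.py <<'E'
import sys
from h import *
from bench import env, monitor, eyes
import cv2
np.set_printoptions(precision=3,suppress=True)
P=press(.08,float(sys.argv[1]),.03,.002,np.radians(38),12)
env.movel(P(.03),.08); env.movel(P(.09),.15); print(monitor.sense()["contact_force"],monitor.sense()["clock"])
env.movel(w(face(.03,.06 if len(sys.argv)<4 else float(sys.argv[3]),.15),q),.2); env.hold(.15)
f=eyes.grab_frame("scene"); g=f["frame"][:,:,::-1]; o=cv2.imread("pics/g_raw.png")
c=lambda i:cv2.resize(i[185:265,260:370],None,fx=6,fy=3.7,interpolation=cv2.INTER_CUBIC)
cv2.imwrite(sys.argv[2],np.vstack([c(o),c(g)])); print(monitor.sense()["clock"])
E
python3 key.py .06 pics/k1.png
```

```text
hover n 30.3 [-0.799 -0.052  1.015]
guard True n 6.2 df [-6.175  1.223  8.496]
held n 6.2 df [-6.586  1.242  8.162] 11.375
[ 0.578 -0.587 -0.356] 12.375
13.1167
```

View pics/k1.png

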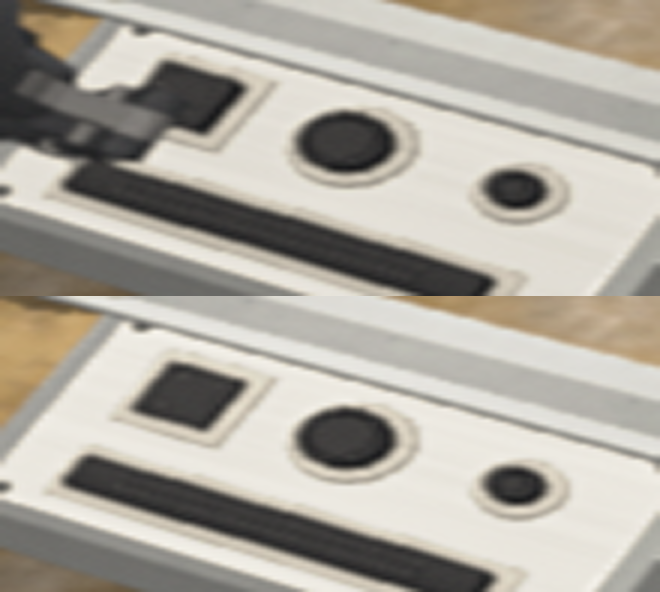

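The square key now sits centred in its frame at (190,395), so it is latched. The large and small keys are still out.

```bash
python3 key.py 0 pics/k2.png .06
```

```text
hover n 30.3 [-1.25   0.233  0.438]
guard True n 6.2 df [-4.924  0.739  8.693]
held n 6.2 df [-6.404  1.011  9.015] 15.9083
[-0.545  0.085 -1.052] 16.9083
17.75
```

View pics/k2.png

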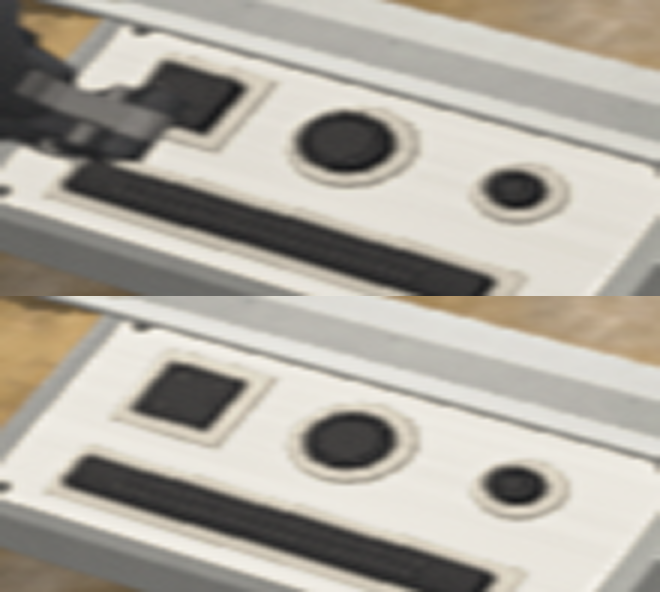

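The large key is now centred in its ring at (350,440), so it is latched. The small key is still out.

```bash
python3 key.py -.06 pics/k3.png .06
```

```text
hover n 30.2 [-0.397  0.349  0.22 ]
guard True n 6.2 df [-5.808  1.709  7.811]
held n 6.2 df [-5.571  1.379  8.519] 20.8917
[-0.237  0.079  0.976] 21.8917
22.9583
```

View pics/k3.png

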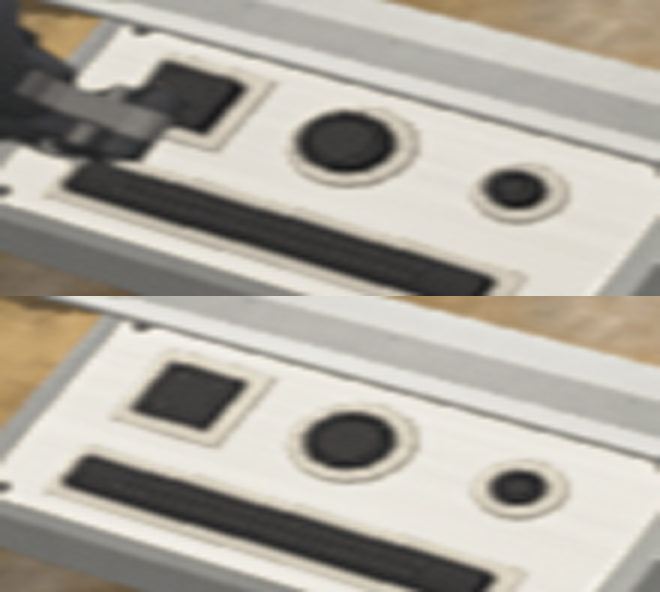

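All three keys now sit centred in their frames, the small one at (518,488), and the bar is up. Before handing in I'll compare with the start picture.

```bash
python3 - <<'E'
from bench import eyes, job, monitor
import cv2,numpy as np
g=eyes.grab_frame("scene")["frame"][:,:,::-1]; o=cv2.imread("pics/a_scene.png")
for n,(x,y,X,Y) in dict(large=(300,205,340,242),small=(335,225,360,250),bottle=(390,255,425,300),charcoal=(365,312,415,352),tweezers=(262,285,318,362),tin=(180,243,232,295)).items():
    t=g[y:Y,x:X]; r=cv2.matchTemplate(o[y-10:Y+10,x-10:X+10],np.ascontiguousarray(t),cv2.TM_CCOEFF_NORMED); m=cv2.minMaxLoc(r); print(n,m[1],np.array(m[3])-10)
job.hand_in(); print(monitor.sense()["clock"],monitor.sense()["contact_force"])
E
```

```text
large 0.9976884126663208 [0 0]
small 0.9976831078529358 [0 0]
bottle 0.9993705749511719 [0 0]
charcoal 0.9996137022972107 [0 0]
tweezers 0.9984239339828491 [0 0]
tin 0.9964920878410339 [0 0]
the job is handed in; nothing more can be done
the job is handed in; nothing more can be done
```

The fume extraction is started and the job is handed in: all three keys are latched in and the release bar is back up. The last clock reading, just before the hand-in checks, was 23.0 s of the 48 s allowed.

- **Release bar:** I pressed it about 7.8 mm, held it, and let it come up. Before-and-after pictures showed the large and small keys, both in at the start, now standing out.
- **Keys:** I pushed in the square, then the large round, then the small round key. Each one went down to its stop at about 10 N. A picture after each press showed that key staying in and the next ones still out.
- **Last checks:** The large and small keys matched their latched look in the first picture. The tin, bottle, charcoal and tweezers showed no shift in the scene image (0 px). Wrist force was about 1 N as the arm lifted off the last key, and the arm ended clear of the box.
- **Disagreements:** My measured box position differed between camera fits by a few millimetres, and I used one good to about 1 mm in the wrist view. The wrist view could not show whether a key was in or out, so I relied on the scene camera for that.

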